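Unhook the hang pack and stand it in the bin

ROBOT

A 6-joint arm with a two-finger parallel gripper is mounted at the origin on the work surface. World frame = base frame: x ahead of the robot, y to its left, z up, the work surface at z = 0. Lengths are in m, angles in rad, forces in N, time in s.
With the tool pointing down it reaches from about 0.3 to 0.825 m from the base axis. Payload 5.4 kg.
Tool frame: the origin (TCP) lies between the finger pads; the fingertips stand 8 mm ahead of it and the grasp point (between the pads) lies 11 mm behind it (robot.tip_extent is the distance from the TCP to the fingertips, in m); z points along the fingers, y is the direction in which the jaws open and shut (so a half turn about z gives the same grasp; the last joint's range is limited). The gripper opens to 92 mm and grips with 3 to 60 N. Pads are 20 mm wide; open, the fingers measure 128 mm over their backs; the gripper's body (75 mm by 189 mm) begins 69 mm behind the grasp point.
Start: joints at [1.085, 0.158, 1.597, -0, 1.386, -0.21], TCP at [0.157, 0.553, 0.223] pointing down, gripper open.
Joint ranges: [-2.91, 2.91], [-0.94, 2.29], [0.18, 2.7], [-1.29, 4.43], [0.17, 2.64], [-3, 3]. Speed limits (rad/s): [2.57, 2.57, 3.14, 3.14, 3.14, 3.14].

INTERFACE

Orientations are given as a unit quaternion [w, x, y, z].
In Python, from cell import robot gives the robot as it stands.
- The arm moves only by the shell command python3 -m inch 'ROWS' [OPENING] [FORCE]. ROWS is JSON, a list of rows, each a list of 2 entries, a list of its own where there are three numbers: the shift along the world's x, y, z in m, then the turn, a rotation vector about the world's x, y, z in degrees. In form: [[[tx, ty, tz], [rx, ry, rz]], ...]. A call has exactly 8 rows; each row is the pose to reach, as a shift and turn from the pose commanded when the call began; what a row does not reach only later rows make up. A row lasts 1/8 s, in which the tool goes at most 62.5 mm and 10.7 degrees, less where a joint would pass 70% of its speed; a pose out of reach is approached as far as the arm can. A call with a gripper value outside its range is refused whole. OPENING is the opening, from 0 (shut) to 1 (fully open), set as the call begins (- or left out, the last holds). The fingers move at their own pace and stop on an object; FORCE is the grip in N (left out, the last holds). Time passes only in rows, so rows that repeat a pose let the fingers close, or fill a call up. It gives the time, the measured TCP pose, the force and the opening at its end, in the units of the state.
- robot.observe(): the state, without advancing time (a new reading comes with each control period).
- robot.camera(name): name is "scene" or "top" or "wrist"; returns (picture, depth): 420x560x3 uint8, blue, green, red; 420x560 float32, m along the optical axis (not along the pixel's ray), 0 where there is no reading.
- robot.camera_model(name): a dict with "fx", "fy", "cx", "cy" (pixels), "rvec" (rotation vector, rad) and "tvec" (3), from world to camera coordinates, as OpenCV has them. Camera axes: x right, y down, z forward; pixel columns grow to the right and rows downward; lengths in m; the calibration is good to about 2 mm. A picture is of the moment at which its call begins: read the wrist's pose just before it. camera_model takes no time and is no camera call; for the wrist camera it gives the pose at the moment of the call.
- robot.job_done(): hands the job in, once; it reports no verdict.
The state is a dict: "clock": time; "joint_pos": joint angles; "joint_vel": joint speeds; "tau": joint torques, N m; "tool_pos": TCP position; "tcp_rot": TCP orientation; "contact_force": force on the tool from outside, world axes, zero at the start; "wrist_torque": the same for the moment, N m; "grip_width": finger opening in m.
Only numpy, scipy, OpenCV 4.12 (cv2) and the standard library are available. Lean on these libraries where they do the work, as an engineer would, in place of code of your own. Each camera call takes 0.05 s, during which the arm holds its last target. There are 200 camera calls.

TASK

Take the bigger hang pack off its bent display peg: ease it along the peg and lift its top end over the upturned tip without forcing the peg or shoving the stand. Then lower it gently, the right way up, into the narrow grey bin, stand it on the bin's floor and let go; do not drop it, and leave the smaller pack on its peg and the other things on the bench alone.

Things in the scene. Friction and masses are not known exactly. Their poses are not given: they have to be found in the camera images.
- pack: the bigger hang pack: stiff card 50 mm wide (its x), 8 mm thick (y), 110 mm tall (z, up). Origin at its centre, half-way up. A clear block 42 mm wide, 24 mm thick surrounds its lower 50 mm, flush with the lower edge. About 0.12 kg. It hangs by its slot and can be pinched by its two side edges (50 mm apart) beside the slot, the peg passing between the fingers
- pack_slot (a point): middle of the bigger pack's hang slot, 36 mm above the pack's origin; axes as the pack's. The slot goes through the card along y, 11 mm wide and 22 mm tall; above it is an 8 mm strip of card. The pack hangs with the slot's top edge on the peg
- other: the smaller hang pack on the other peg, 36 mm wide, 90 mm tall, with a round clear block; axes as the bigger pack's, origin 47 mm below the top edge of its slot. Leave it hanging. Which pack hangs on which peg changes
- panel: fixed display stand: upright perforated panel 250 mm wide (its x), 193 mm tall, 10 mm thick; origin on the bench under the panel's middle plane. Two stiff steel pegs, part of it, stand out towards its -y at x = -65 and +65 mm, 175 mm above the bench; packs hang at y = -45 to -58 mm. Forcing: the pack pressing on it with over 7 N while on the bent part of a peg, or 20 N anywhere
- bend0 (a point): on the axis of the peg at panel x = -65 mm, where its level part ends (panel y = -67 mm); axes as the panel's. Round bar, 6 mm thick. The next 70 mm is bent by unmeasured angles, 1 to 14 degrees upward and up to 12 degrees to either side, different for each peg; then the tip turns up steeply, 12 mm higher and 6 mm further out, round-ended
- bend1 (a point): the same point on the peg at panel x = +65 mm. A pack's slot clears a tip with only about 1.5 to 4 mm of play in height and about 4 mm in width, so feel for it; the pack is free once its middle is more than 86 mm outward (panel -y) of this point
- bin: fixed narrow open grey bin, outside 92 mm (its x) by 48 mm (its y) by 48 mm tall, walls and floor 4 mm thick, so 84 by 40 mm inside; the pack goes in with its width along the bin's x, either way round. Origin on the bench under its centre
- dumbbell: bystander: black hexagonal dumbbell 155 mm long (its y), about 69 mm across the heads, 60 mm tall, on the bench; origin under its middle
- driver: bystander: screwdriver lying on the bench; origin under its middle
Not all that is in view belongs to the job. What is shaped like the pack but orange or purple is not meant.

How it is judged:
On the way:
1. the pack is off the peg: its middle more than 153 mm from the panel's middle plane, its centre still more than 75 mm above the bench, and it does not touch the stand (y of pack in the frame of panel below -0.153 m and height (world z) of pack above 0.075 m and contact force between pack and panel below 0.05 N and angle between pack's own z axis and vertical below 0.5 rad), for 0.1 s.
At the end, for the whole second after the job is handed in: the bigger pack stands at rest and released on the bin's floor, within 30 mm (along the bin) and 20 mm (across) of the bin's centre, its centre less than 67 mm above the bench and its top up within 0.25 rad of vertical; the smaller pack still hangs within 30 mm of where it was (z of pack in the frame of bin between 0.05 and 0.067 m and x of pack in the frame of bin between -0.03 and 0.03 m and y of pack in the frame of bin between -0.02 and 0.02 m and angle between pack's own z axis and vertical below 0.25 rad and linear speed of pack below 0.02 m/s and distance of other from where it was at the start of the episode below 0.03 m); the robot touches nothing.
It fails at once if the peg is forced: the pack presses on it with more than 7 N on its bent part (pack's middle over 67 mm from the panel's middle plane), or with more than 20 N anywhere on the stand ((y of pack in the frame of panel below -0.067 m and contact force between pack and panel above 7 N) or contact force between pack and panel above 20 N).
It fails at once if the robot shoves the stand with more than 12 N (contact force between any of the arm, the fingers and panel above 12 N).
It fails at once if the pack is dropped into the bin (moving at more than 0.5 m/s there, as after a fall of some 13 mm or more) (horizontal distance between pack and bin below 0.04 m and height (world z) of pack below 0.11 m and linear speed of pack above 0.5 m/s).
It fails at once if the pack falls or is tipped over (centre under 50 mm high or tilted beyond 0.8 rad) (height (world z) of pack below 0.05 m or angle between pack's own z axis and vertical above 0.8 rad).
It fails at once if the smaller pack, the dumbbell or the screwdriver is moved more than 40 mm (distance of any of other, dumbbell, driver from where it was at the start of the episode above 0.04 m).
It also fails if it takes over 72 s, if anything falls off the work surface, if the arm or the gripper's body presses on something with over 40 N, if the wrist force passes 120 N, or if a joint passes its speed limit or range.

## Working session

There is one attempt and no reset: what is moved stays moved. The work goes in short steps, Python scripts to look and compute and a shell command to move; the robot and the scene stay as the last step left them, time stands still between calls to the robot, and variables do not carry over. Pictures are saved under pics/ and viewed, about 8 in all and at most 12, crops included, and the job is handed in when it is done.

```bash
ls; mkdir -p pics; cat > h.py <<'E'
from cell import robot
import numpy as np, cv2
from scipy.spatial.transform import Rotation as R
def cam(n):
    m=robot.camera_model(n); im,d=robot.camera(n); return im,d,m
def world(m,u,v,z):
    Rm=R.from_rotvec(np.ravel(m["rvec"])).as_matrix(); t=np.ravel(m["tvec"])
    u=np.asarray(u,float);v=np.asarray(v,float);z=np.asarray(z,float)
    p=np.stack([(u-m["cx"])/m["fx"]*z,(v-m["cy"])/m["fy"]*z,z],-1)
    return (p-t)@Rm
def proj(m,P):
    Rm=R.from_rotvec(np.ravel(m["rvec"])).as_matrix(); t=np.ravel(m["tvec"])
    q=np.asarray(P)@Rm.T+t
    return np.stack([m["fx"]*q[...,0]/q[...,2]+m["cx"],m["fy"]*q[...,1]/q[...,2]+m["cy"]],-1)
def cloud(d,m):
    v,u=np.mgrid[:d.shape[0],:d.shape[1]]
    return world(m,u,v,d)
E
python3 - <<'E'
from h import *
for n in ["scene","top","wrist"]:
    im,d,m=cam(n); cv2.imwrite(f"pics/{n}0.png",im); np.savez(f"{n}0.npz",im=im,d=d,**{k:np.array(v) for k,v in m.items()})
    Rm=R.from_rotvec(np.ravel(m["rvec"])).as_matrix(); print(n,m["fx"],-Rm.T@np.ravel(m["tvec"]),Rm[2])
print(robot.observe())
E
```

```text
pics
scene 465.49711918414124 [0.82515846 0.55682515 0.6651526 ] [-0.34409077 -0.69728819 -0.62880102]
top 390.20441672478773 [ 0.35970547 -0.04145076  1.02893043] [ 0.18981533 -0.0034308  -0.98181382]
wrist 330.5328355494568 [0.08995571 0.57100647 0.38387881] [ 0.23768688 -0.0688475  -0.96889884]
{'clock': 0.15, 'joint_pos': array([ 1.08491778e+00,  1.58893701e-01,  1.59791755e+00,  1.14243732e-05,
        1.38622376e+00, -2.10096411e-01]), 'joint_vel': array([-0.00052094, -0.00250777, -0.00407245, -0.00083696,  0.00191505,
        0.0011088 ]), 'tau': array([-7.41014373e-04, -3.85918665e+01, -3.22431743e+01,  6.99942699e-02,
        3.51536740e-02, -9.59531940e-05]), 'tool_pos': array([0.15636299, 0.55284351, 0.22186378]), 'tcp_rot': array([-2.51204463e-04,  1.37455513e-01,  9.90507679e-01, -6.76037013e-04]), 'contact_force': array([ 0.11467143, -0.06569787, -0.09616292]), 'wrist_torque': array([ 0.00853424, -0.01763184,  0.07414264]), 'grip_width': 0.09147945756794681}
```

View pics/scene0.png

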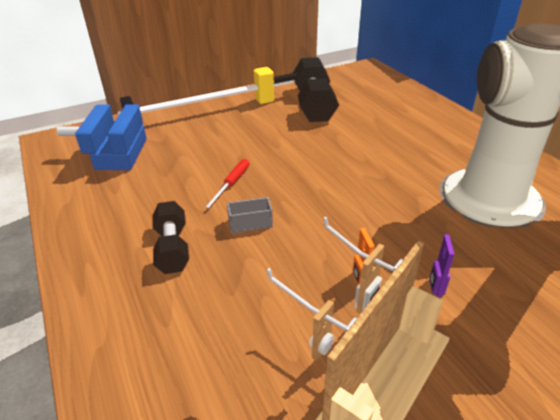

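View pics/top0.png

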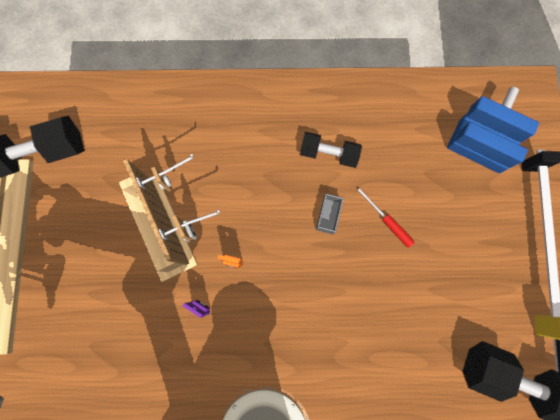

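The scene view shows the bigger (box-block) pack near (370,285) on the peg nearer the robot. The smaller round-block pack is at (325,335). The grey bin is at (250,215), or (330,213) in the top view. In the top view the pegs run to tips at (192,157) and (218,212).

```bash
cat > a.py <<'E'
from h import *
def load(n):
    f=np.load(f"{n}0.npz"); m={k:f[k] for k in ["fx","fy","cx","cy","rvec","tvec"]}; return f["im"],f["d"],m
for n in ["top","scene"]:
    im,d,m=load(n); P=cloud(d,m); ok=d>0
    # bin
    box=(slice(185,245),slice(310,350)) if n=="top" else (slice(190,240),slice(220,280))
    hsv=cv2.cvtColor(im,cv2.COLOR_BGR2HSV)
    mk=np.zeros(ok.shape,bool); mk[box]=True
    k=mk&ok&(hsv[...,1]<110)&(P[...,2]>0.035)&(P[...,2]<.06)
    p=P[k]; print(n,"bin",k.sum(),np.median(p[:,2]),cv2.minAreaRect((p[:,:2]*1000).astype(np.float32)))
    reg=ok&(P[...,2]>0.155)&(P[...,2]<.24)&(P[...,1]>0)&(P[...,1]<.5)&(P[...,0]>.2)&(P[...,0]<.75)
    print("hi",reg.sum())
    wood=reg&(hsv[...,1]>=80)
    p=P[wood&(abs(P[...,2]-.193)<.006)]; print("wood top",len(p),cv2.minAreaRect((p[:,:2]*1000).astype(np.float32)),np.median(p[:,2]))
    peg=reg&(hsv[...,1]<60)
    nl,lab,st,c=cv2.connectedComponentsWithStats(peg.astype(np.uint8))
    for i in range(1,nl):
        if st[i,4]>15:
            p=P[lab==i]; o=np.argsort(p[:,1]); print(i,st[i]); print(np.round(p[o][::max(1,len(o)//12)],4))
    reg=ok&(P[...,2]>0.06)&(P[...,1]>0)&(P[...,1]<.5)&(P[...,0]>.2)&(P[...,0]<.75)
E
python3 a.py
python3 - <<'E'
import cv2,numpy as np
a=cv2.imread("pics/top0.png")[130:290,100:260]; b=cv2.imread("pics/scene0.png")[200:400,250:460]
a=cv2.resize(a,(400,400),interpolation=cv2.INTER_CUBIC);b=cv2.resize(b,(400,400),interpolation=cv2.INTER_CUBIC)
cv2.imwrite("pics/crop1.png",np.hstack([a,b]))
E
```

```text
top bin 213 0.04723706819223133 ((541.4381103515625, -175.42572021484375), (48.178733825683594, 92.89579772949219), 74.6973648071289)
hi 1454
wood top 579 ((556.3292236328125, 188.5113983154297), (248.8014373779297, 140.61752319335938), 26.072195053100586) 0.19242825616296028
1 [158 154  35  22 103]
[[0.6465 0.1461 0.2052]
 [0.6427 0.1502 0.1961]
 [0.6415 0.1576 0.1929]
 [0.6401 0.1648 0.1905]
 [0.634  0.1698 0.1876]
 [0.6309 0.1775 0.183 ]
 [0.6271 0.1849 0.1803]
 [0.6288 0.191  0.1828]
 [0.6193 0.1973 0.1832]
 [0.6204 0.2051 0.1798]
 [0.6152 0.211  0.1739]
 [0.6141 0.2166 0.1779]
 [0.6117 0.2232 0.1784]]
2 [136 176  19  13  85]
[[0.6048 0.2364 0.1784]
 [0.6008 0.2414 0.1763]
 [0.6005 0.2476 0.1778]
 [0.598  0.2517 0.1785]
 [0.5989 0.2573 0.1755]
 [0.5816 0.2618 0.1794]
 [0.5836 0.2631 0.1626]
 [0.58   0.264  0.1857]
 [0.5814 0.265  0.1893]
 [0.5904 0.2661 0.1815]
 [0.5887 0.2682 0.1877]
 [0.5885 0.2701 0.1887]
 [0.5997 0.2725 0.1899]]
4 [181 210  38  17 100]
[[0.5201 0.0867 0.2036]
 [0.5165 0.0934 0.1876]
 [0.5161 0.1017 0.1906]
 [0.5128 0.1092 0.1844]
 [0.5109 0.116  0.1832]
 [0.5
[... 1450 characters left out ...]
]
 [0.4768 0.2162 0.1888]]
3 [267 268  52  45 269]
[[0.6462 0.1496 0.2035]
 [0.6441 0.1541 0.1967]
 [0.6406 0.1591 0.1898]
 [0.6378 0.1656 0.1866]
 [0.632  0.1723 0.1861]
 [0.6325 0.1791 0.1851]
 [0.6254 0.186  0.1822]
 [0.6262 0.1932 0.1799]
 [0.622  0.1995 0.1822]
 [0.6207 0.2057 0.1756]
 [0.6183 0.2121 0.1771]
 [0.6143 0.2184 0.1776]
 [0.6086 0.2245 0.1769]]
4 [325 315  31  16 148]
[[0.5935 0.2313 0.1632]
 [0.6059 0.2401 0.1783]
 [0.6    0.2428 0.1779]
 [0.6016 0.2456 0.1758]
 [0.5977 0.2491 0.1755]
 [0.5985 0.2528 0.1761]
 [0.5974 0.2557 0.1767]
 [0.5935 0.2591 0.1763]
 [0.5957 0.2626 0.1755]
 [0.5793 0.2655 0.1893]
 [0.5814 0.2685 0.19  ]
 [0.595  0.2715 0.1877]
 [0.5983 0.274  0.1887]]
```

View pics/crop1.png

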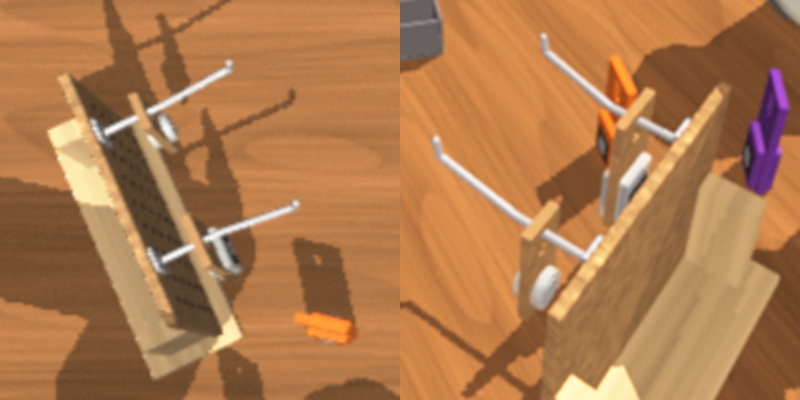

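```bash
cat > b.py <<'E'
from a import load
from h import *
allp=[];A=[]
for n in ["top","scene"]:
    im,d,m=load(n); P=cloud(d,m); ok=d>0; hsv=cv2.cvtColor(im,cv2.COLOR_BGR2HSV)
    reg=ok&(P[...,1]>0.05)&(P[...,1]<.35)&(P[...,0]>.35)&(P[...,0]<.72)
    w=P[reg&(P[...,2]>.1895)&(P[...,2]<.1965)&(hsv[...,1]>=80)]
    # robust line
    L=cv2.fitLine(w[:,:2].astype(np.float32),cv2.DIST_HUBER,0,.001,.001).ravel()
    for _ in range(5):
        nn=np.array([-L[1],L[0]]); r=(w[:,:2]-L[2:])@nn; w2=w[abs(r)<.008]
        L=cv2.fitLine(w2[:,:2].astype(np.float32),cv2.DIST_HUBER,0,.001,.001).ravel()
    ex=L[:2]*np.sign(L[0]); s=(w2[:,:2]-L[2:])@ex; lo,hi=np.percentile(s,[.5,99.5]); nn=np.array([-ex[1],ex[0]]); r=(w2[:,:2]-L[2:])@nn
    c=L[2:]+ex*(lo+hi)/2+nn*(np.percentile(r,2)+np.percentile(r,98))/2
    print(n,"panel",c,np.degrees(np.arctan2(ex[1],ex[0])),hi-lo,np.percentile(r,98)-np.percentile(r,2)); A.append((c,ex))
    allp.append((P,reg,hsv,im))
c=(A[0][0]+A[1][0])/2; ex=(A[0][1]+A[1][1])/2; ex/=np.linalg.norm(ex); ey=np.array([-ex[1],ex[0]])
print("mean",c,ex,"yaw",np.degrees(np.arctan2(ex[1],ex[0])))
np.savez("panel.npz",c=c,ex=ex,ey=ey)
for (P,reg,hsv,im),n in zip(allp,["top","scene"]):
    q=np.stack([(P[...,:2]-c)@ex,(P[...,:2]-c)@ey,P[...,2]],-1)*1000
    peg=reg&(hsv[...,1]<60)&(P[...,2]>.165)&(P[...,2]<.215)
    for x0 in (-65,65):
        k=peg&(abs(q[...,0]-x0)<25)
        a=q[k&(q[...,1]<-18)&(q[...,1]>-66)]; b=q[k&(q[...,1]<-70)&(q[...,1]>-134)]; t=q[k&(q[...,1]<-137)]
        f=lambda a,j: np.polyfit(a[:,1],a[:,j],1)
        print(n,x0,"level x",np.median(a[:,0]),"z",np.median(a[:,2]),"bent x slope,at67,at137:",f(b,0)[0],np.polyval(f(b,0),[-67,-137]),"z",f(b,1+1)[0],np.polyval(f(b,2),[-67,-137]),"tip",t[np.argmax(t[:,2])],q[k][:,1].min(),len(b))
    pk=reg&(q[...,0]>-100)&(q[...,0]<-30)&(q[...,1]<-25)&(q[...,1]>-75)&(q[...,2]>175)&(hsv[...,1]>80)
    p=q[pk]; print("pack top",len(p),np.percentile(p,[5,50,95],axis=0).round(1).tolist(),cv2.minAreaRect(p[:,:2].astype(np.float32)))
E
python3 b.py | grep -v '^ \|^\[\|hi\|wood\|bin'
```

```text
1 [158 154  35  22 103]
2 [136 176  19  13  85]
4 [181 210  38  17 100]
5 [159 227  19  13  87]
1 [324 217  44  41 207]
2 [374 259  28  12 117]
3 [267 268  52  45 269]
4 [325 315  31  16 148]
top panel [0.52844193 0.246225  ] 25.67615 0.2463230568291896 0.009736062872670315
scene panel [0.52782809 0.24883617] 25.608782 0.24634789896564613 0.009392361541821648
mean [0.52813501 0.24753058] [0.9015121  0.43275407] yaw 25.642466
top -65 level x -65.59358269841997 z 176.87367006827128 bent x slope,at67,at137: 0.16152897785310177 [-65.70058311 -77.00761156] z -0.17106128579854896 [176.91089701 188.88518702] tip [ -76.90228534 -141.52065277  203.64958654] -141.52065277384588 69
top 65 level x 64.01897710763376 z 177.08164495581832 bent x slope,at67,at137: 0.010287279236667191 [63.88740041 63.16729087] z -0.21106678176130256 [176.90530759 191.67998231] tip [  61.75087747 -137.90696281  207.43703344] -142.670335240834 71
pack top 103 [[-89.4, -51.1, 179.1], [-64.9, -47.8, 185.1], [-41.5, -43.5, 188.8]] ((-65.20567321777344, -47.224876403808594), (51.32620620727539, 8.261381149291992), 0.4564025402069092)
scene -65 level x -64.75768481262642 z 175.9776928422001 bent x slope,at67,at137: 0.16831508830083625 [-65.05405587 -76.83611205] z -0.1739137695442583 [176.37686633 188.5508302 ] tip [ -78.04098953 -137.8603875   201.40750956] -139.4869008520013 147
scene 65 level x 64.99388632161148 z 176.53377665893862 bent x slope,at67,at137: 0.00933572918303614 [64.58665739 63.93315635] z -0.2170434670212175 [176.32254671 191.51558941] tip [  61.52960658 -137.91434587  204.1766282 ] -139.382800109547 195
pack top 221 [[-88.4, -48.5, 176.3], [-61.9, -43.4, 184.3], [-41.2, -40.7, 186.3]] ((-65.22270965576172, -55.00054931640625), (28.915721893310547, 52.1580924987793), 89.97763061523438)
```

Both views agree. The panel is at (0.528, 0.2475) with yaw 25.6°. Peg 0 rises about 9.8° and veers about 9.4° towards panel -x. The pack is at about (0.489, 0.178). I'm moving above it now.

```bash
python3 -m inch '[[[0.02,-0.02,0.03],[0,0,-6]],[[0.07,-0.08,0.045],[0,0,-12]],[[0.12,-0.135,0.045],[0,0,-18]],[[0.16,-0.18,0.045],[0,0,-25]],[[0.2,-0.225,0.045],[0,0,-31]],[[0.24,-0.27,0.045],[0,0,-37]],[[0.28,-0.315,0.045],[0,0,-43]],[[0.31,-0.35,0.045],[0,0,-48.6]]]'
python3 -m inch '[[[0.02,-0.02,0],[0,0,0]],[[0.022,-0.025,0],[0,0,0]],[[0.022,-0.025,0],[0,0,0]],[[0.022,-0.025,0],[0,0,0]],[[0.022,-0.025,0],[0,0,0]],[[0.022,-0.025,0],[0,0,0]],[[0.022,-0.025,0],[0,0,0]],[[0.022,-0.025,0],[0,0,0]]]'
cat > w.py <<'E'
from h import *
import sys
f=np.load("panel.npz"); c,ex,ey=f["c"],f["ex"],f["ey"]
def st():
    s=robot.observe(); q=s["tcp_rot"]; r=R.from_quat([q[1],q[2],q[3],q[0]]); M=r.as_matrix(); p=s["tool_pos"]
    print("t",round(s["clock"],2),"tcp",p.round(4),"yaw y",np.degrees(np.arctan2(M[1,1],M[0,1])).round(2),"z",M[:,2].round(3),"F",s["contact_force"].round(2),"T",s["wrist_torque"].round(2),"w",s["grip_width"].round(4))
    F=s["contact_force"]
    print("panel frame",(1000*np.array([(p[:2]-c)@ex,(p[:2]-c)@ey,p[2]])).round(1),"F",np.array([F[:2]@ex,F[:2]@ey,F[2]]).round(2))
    return s,M
if __name__=="__main__":
    s,M=st()
    if len(sys.argv)>1:
        n=sys.argv[2] if len(sys.argv)>2 else "wrist"
        im,d,m=cam(n); np.savez(sys.argv[1]+".npz",im=im,d=d,**{k:np.array(v) for k,v in m.items()}); cv2.imwrite("pics/"+sys.argv[1]+".png",im)
E
python3 w.py w1
```

```text
clock: 1.15
tool_pos: [0.4656, 0.2038, 0.2675]
tcp_rot: [-0.0, 0.534, 0.845, 0.0]
contact_force: [-0.7, 0.4, 1.5]
grip_width: 0.0918
clock: 2.15
tool_pos: [0.4866, 0.1806, 0.2676]
tcp_rot: [-0.0, 0.533, 0.846, -0.0]
contact_force: [0.3, 0.4, 0.3]
grip_width: 0.0922Traceback (most recent call last):
  File "w.py", line 11, in <module>
    s,M=st()
        ~~^^
  File "w.py", line 6, in st
    print("t",round(s["clock"],2),"tcp",p.round(4),"yaw y",np.degrees(np.arctan2(M[1,1],M[0,1])).round(2),"z",M[:,2].round(3),"F",s["contact_force"].round(2),"T",s["wrist_torque"].round(2),"w",s["grip_width"].round(4))
                                                                                                                                                                                                 ^^^^^^^^^^^^^^^^^^^^^
AttributeError: 'float' object has no attribute 'round'
```

```bash
sed -i 's/s\["grip_width"\].round(4)/round(s["grip_width"],4)/' w.py; python3 w.py w1; python3 - <<'E'
from h import *
f=np.load("w1.npz"); im,d=f["im"],f["d"]; m={k:f[k] for k in ["fx","fy","cx","cy","rvec","tvec"]}
g=np.load("panel.npz"); c,ex,ey=g["c"],g["ex"],g["ey"]
P=cloud(d,m); q=np.stack([(P[...,:2]-c)@ex,(P[...,:2]-c)@ey,P[...,2]],-1)*1000
hsv=cv2.cvtColor(im,cv2.COLOR_BGR2HSV); ok=(d>0)&(abs(q[...,0]+65)<40)
p=q[ok&(q[...,1]<-25)&(q[...,1]>-75)&(q[...,2]>181)&(q[...,2]<192)&(hsv[...,1]>80)]
print("pack top",len(p)); 
if len(p)>5: print(np.percentile(p,[2,50,98],axis=0).round(1),cv2.minAreaRect(p[:,:2].astype(np.float32)))
k=ok&(hsv[...,1]<60)&(q[...,2]>165)&(q[...,2]<215)
for a,b in [(-65,-12),(-136,-70)]:
    z=q[k&(q[...,1]>a)&(q[...,1]<b)]
    if len(z)>10: print(a,len(z),np.median(z,0),np.polyfit(z[:,1],z[:,0],1),np.polyfit(z[:,1],z[:,2],1))
E
```

```text
t 2.15 tcp [0.4866 0.1806 0.2676] yaw y 25.6 z [-0. -0. -1.] F [0.26 0.37 0.29] T [-0.1   0.02  0.04] w 0.0922
panel frame [-66.4 -42.4 267.6] F [0.39 0.22 0.29]
pack top 773
[[-90.8 -50.4 182.1]
 [-66.9 -45.8 185.8]
 [-43.  -42.2 187.3]] ((-66.93190002441406, -46.414093017578125), (8.823660850524902, 49.68038558959961), 89.80218505859375)
-65 370 [-66.9026528  -32.60477624 177.62456512] [ 4.50905942e-03 -6.67060764e+01] [-9.68572000e-03  1.77398096e+02]
-136 430 [-71.89290583 -96.48542509 182.39583576] [  0.1627641  -56.20911289] [-1.62438652e-01  1.66749367e+02]
```

View pics/w1.png

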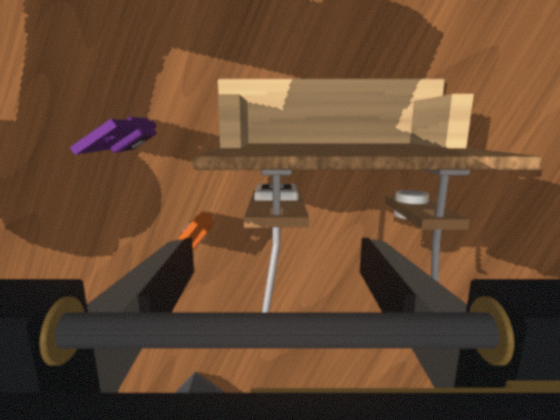

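The wrist view shows the pack's top at (245–308, 225), centred between the fingers. Its depth puts the pack at panel (-66.9, -46.4), with peg slopes of 0.163 sideways and 0.162–0.172 upward. I'll go down astride the peg and close softly.

```bash
python3 -m inch '[[[0.0014,-0.0036,-0.02],[0,0,0]],[[0.0014,-0.0036,-0.04],[0,0,0]],[[0.0014,-0.0036,-0.06],[0,0,0]],[[0.0014,-0.0036,-0.08],[0,0,0]],[[0.0014,-0.0036,-0.1],[0,0,0]],[[0.0014,-0.0036,-0.112],[0,0,0]],[[0.0014,-0.0036,-0.112],[0,0,0]],[[0.0014,-0.0036,-0.112],[0,0,0]]]' 0.75 8
python3 w.py; python3 -m inch '[[[0,0,0],[0,0,0]],[[0,0,0],[0,0,0]],[[0,0,0],[0,0,0]],[[0,0,0],[0,0,0]],[[0,0,0],[0,0,0]],[[0,0,0],[0,0,0]],[[0,0,0],[0,0,0]],[[0,0,0],[0,0,0]]]' 0 8
python3 w.py
```

```text
clock: 3.2
tool_pos: [0.4886, 0.177, 0.1565]
tcp_rot: [0.001, 0.533, 0.846, 0.0]
contact_force: [0.0, 0.0, 0.3]
grip_width: 0.0688
t 3.2 tcp [0.4886 0.177  0.1565] yaw y 25.6 z [ 0.001  0.    -1.   ] F [0.05 0.03 0.31] T [-0.06  0.02 -0.  ] w 0.0688
panel frame [-66.1 -46.5 156.5] F [0.06 0.01 0.31]
clock: 4.2
tool_pos: [0.4884, 0.177, 0.156]
tcp_rot: [0.0, 0.533, 0.846, 0.0]
contact_force: [0.8, -0.3, 5.4]
grip_width: 0.0499
t 4.2 tcp [0.4884 0.177  0.156 ] yaw y 25.6 z [ 0.001  0.    -1.   ] F [ 0.75 -0.33  5.36] T [-0.02  0.07 -0.01] w 0.0499
panel frame [-66.4 -46.4 156. ] F [ 0.54 -0.62  5.36]
```

Gripped at 50 mm with a slight downward load. I'll lift 8 mm to centre the slot on the peg and firm up the grip.

```bash
python3 -m inch '[[[0,0,0.001],[0,0,0]],[[0,0,0.002],[0,0,0]],[[0,0,0.003],[0,0,0]],[[0,0,0.004],[0,0,0]],[[0,0,0.006],[0,0,0]],[[0,0,0.008],[0,0,0]],[[0,0,0.008],[0,0,0]],[[0,0,0.008],[0,0,0]]]' 0 20
python3 w.py; python3 w.py w2;  python3 w.py s2 scene
```

```text
clock: 5.2
tool_pos: [0.488, 0.1769, 0.1636]
tcp_rot: [-0.0, 0.533, 0.846, -0.0]
contact_force: [-0.1, -0.8, -1.4]
grip_width: 0.05
t 5.2 tcp [0.488  0.1769 0.1636] yaw y 25.6 z [-0. -0. -1.] F [-0.08 -0.82 -1.4 ] T [-0.03  0.03  0.02] w 0.05
panel frame [-66.7 -46.3 163.6] F [-0.43 -0.71 -1.4 ]
t 5.2 tcp [0.488  0.1769 0.1636] yaw y 25.6 z [-0. -0. -1.] F [-0.08 -0.82 -1.4 ] T [-0.03  0.03  0.02] w 0.05
panel frame [-66.7 -46.3 163.6] F [-0.43 -0.71 -1.4 ]
t 5.25 tcp [0.488  0.1769 0.1636] yaw y 25.6 z [-0. -0. -1.] F [-0.18 -0.25 -1.13] T [-0.07  0.04 -0.02] w 0.0499
panel frame [-66.7 -46.3 163.6] F [-0.27 -0.15 -1.13]
```

View pics/w2.png

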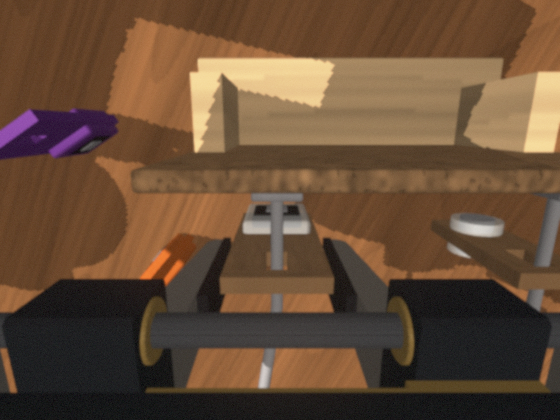

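The pack is now free in the grip, with only its 1.2 N weight felt. In the wrist view its edges at x≈222 and 333 px are centred on the peg at 277. I'll slide it outward with the grip kept soft at 10 N, yawing to follow the peg.

```bash
python3 -m inch '[[[0.0016,-0.0033,0],[0,0,0]],[[0.0033,-0.0069,0],[0,0,0]],[[0.0051,-0.0105,0],[0,0,-1]],[[0.0068,-0.0142,0],[0,0,-2]],[[0.0085,-0.0178,0],[0,0,-4]],[[0.0098,-0.0216,0.0005],[0,0,-6]],[[0.0107,-0.0245,0.001],[0,0,-8]],[[0.0115,-0.0274,0.0015],[0,0,-9.3]]]' 0 10
python3 w.py
```

```text
clock: 6.3
tool_pos: [0.4996, 0.1494, 0.1652]
tcp_rot: [-0.0, 0.6, 0.8, 0.0]
contact_force: [-0.3, -0.4, -0.1]
grip_width: 0.0502
t 6.3 tcp [0.4996 0.1494 0.1652] yaw y 16.2 z [ 0.  0. -1.] F [-0.25 -0.36 -0.12] T [-0.09  0.05 -0.01] w 0.0502
panel frame [-68.2 -76.1 165.2] F [-0.38 -0.21 -0.12]
```

```bash
python3 -m inch '[[[0.0006,-0.0019,0.0003],[0,0,0]],[[0.0011,-0.0039,0.0007],[0,0,0]],[[0.0017,-0.0058,0.001],[0,0,0]],[[0.0023,-0.0078,0.0014],[0,0,0]],[[0.0029,-0.0097,0.0017],[0,0,0]],[[0.0034,-0.0117,0.002],[0,0,0]],[[0.004,-0.0136,0.0024],[0,0,0]],[[0.0043,-0.0146,0.0026],[0,0,0]]]' 0 10
python3 w.py w3
python3 - <<'E'
from h import *
f=np.load("w3.npz"); im,d=f["im"],f["d"]; m={k:f[k] for k in ["fx","fy","cx","cy","rvec","tvec"]}
g=np.load("panel.npz"); c,ex,ey=g["c"],g["ex"],g["ey"]
P=cloud(d,m); q=np.stack([(P[...,:2]-c)@ex,(P[...,:2]-c)@ey,P[...,2]],-1)*1000
hsv=cv2.cvtColor(im,cv2.COLOR_BGR2HSV); ok=(d>0)&(abs(q[...,0]+70)<40)
k=ok&(hsv[...,1]<70)&(q[...,2]>165)&(q[...,2]<215)&(hsv[...,2]>90)
for a,b in [(-65,-15),(-86,-70),(-136,-100)]:
    z=q[k&(q[...,1]>a)&(q[...,1]<b)&(abs(q[...,0]+66.7+np.maximum(0,-67-q[...,1])*.163)<6)]
    if len(z)>10: print(a,len(z),np.median(z,0),np.polyfit(z[:,1],z[:,0],1),np.polyfit(z[:,1],z[:,2],1))
p=q[ok&(q[...,1]<-75)&(q[...,1]>-110)&(q[...,2]>188)&(q[...,2]<204)&(hsv[...,1]>80)]
print("pack top",len(p),np.percentile(p,[2,50,98],axis=0).round(1) if len(p)>5 else "",cv2.minAreaRect(p[:,:2].astype(np.float32)) if len(p)>5 else "")
E
```

```text
clock: 7.3
tool_pos: [0.5039, 0.1348, 0.1677]
tcp_rot: [0.0, 0.6, 0.8, 0.0]
contact_force: [-0.7, -0.4, -1.6]
grip_width: 0.0497
t 7.3 tcp [0.5039 0.1348 0.1677] yaw y 16.29 z [ 0. -0. -1.] F [-0.71 -0.37 -1.58] T [-0.07  0.1  -0.04] w 0.0497
panel frame [-70.7 -91.1 167.7] F [-0.8  -0.02 -1.58]
-65 1315 [-66.78213907 -38.64675037 177.57734301] [ 3.78942395e-04 -6.67884928e+01] [1.40535247e-03 1.77596074e+02]
-86 402 [-68.57239186 -77.85201205 179.24246682] [  0.16305899 -55.86797011] [-1.59896698e-01  1.66763312e+02]
-136 468 [ -76.2403366  -131.46151643  187.96485531] [  0.16340663 -56.12781615] [ -0.27706123 154.45904492]
pack top 3224 [[-96.6 -98.2 188.8]
 [-70.8 -89.5 197.2]
 [-44.9 -77.8 201.4]] ((-71.18508911132812, -91.85101318359375), (21.126102447509766, 79.99647521972656), 80.77521514892578)
```

View pics/w3.png

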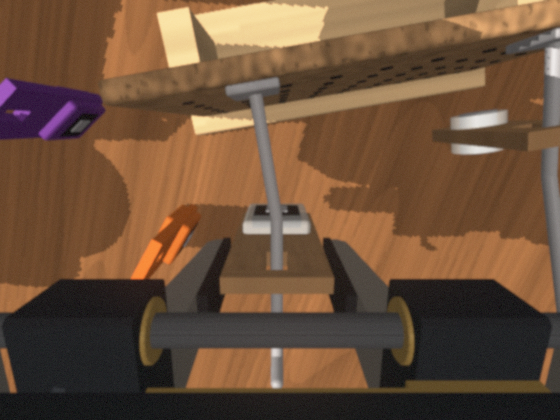

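The pack is still free. In the wrist view the slot is centred on the peg at about 277 px and the tip is visible at (277, 383). I'll continue outward while raising the slot to about 5.5 mm above the axis.

```bash
python3 -m inch '[[[0.0011,-0.0036,0.0013],[0,0,0]],[[0.0021,-0.0073,0.0027],[0,0,0]],[[0.0032,-0.011,0.004],[0,0,0]],[[0.0043,-0.0146,0.0054],[0,0,0]],[[0.0054,-0.0182,0.0067],[0,0,0]],[[0.0064,-0.0219,0.008],[0,0,0]],[[0.0075,-0.0255,0.0094],[0,0,0]],[[0.0086,-0.0292,0.0108],[0,0,0]]]' 0 10
python3 w.py; python3 -m inch '[[[0,0,0],[0,0,0]],[[0,0,0],[0,0,0]],[[0,0,0],[0,0,0]],[[0,0,0],[0,0,0]],[[0,0,0],[0,0,0]],[[0,0,0],[0,0,0]],[[0,0,0],[0,0,0]],[[0,0,0],[0,0,0]]]'; python3 w.py w4; python3 w.py s4 scene
python3 - <<'E'
from h import *
g=np.load("panel.npz"); c,ex,ey=g["c"],g["ex"],g["ey"]
f=np.load("w4.npz"); im,d=f["im"],f["d"]; m={k:f[k] for k in ["fx","fy","cx","cy","rvec","tvec"]}
P=cloud(d,m); q=np.stack([(P[...,:2]-c)@ex,(P[...,:2]-c)@ey,P[...,2]],-1)*1000
print("tip px",proj(m,np.r_[c-.0778*ex-.141*ey,.2]))
hsv=cv2.cvtColor(im,cv2.COLOR_BGR2HSV)
k=(d>0)&(hsv[...,1]<70)&(hsv[...,2]>90)&(q[...,2]>165)&(q[...,2]<215)&(abs(q[...,0]+66.7+np.maximum(0,-67-q[...,1])*.163)<6)
for a,b in [(-65,-15),(-80,-70),(-90,-80),(-100,-90),(-114,-100)]:
    z=q[k&(q[...,1]>a)&(q[...,1]<b)]; print(a,len(z),np.median(z,0).round(2))
z=q[k&(q[...,1]<-126)]; o=np.argsort(z[:,1]); print(len(z)); print(z[o][::max(1,len(o)//15)].round(1))
s=np.load("s4.npz")["im"]
m={k:np.load("s4.npz")[k] for k in ["fx","fy","cx","cy","rvec","tvec"]}
u,v=proj(m,np.r_[c-.0778*ex-.141*ey,.19]).astype(int); print(u,v)
a=cv2.resize(s[v-50:v+50,u-65:u+65],(520,400),interpolation=cv2.INTER_CUBIC)
b=cv2.resize(im[180:410,200:350],(260,400)); cv2.imwrite("pics/c4.png",np.hstack([a,b]))
E
```

```text
clock: 8.35
tool_pos: [0.5125, 0.1055, 0.1786]
tcp_rot: [-0.0, 0.6, 0.8, -0.0]
contact_force: [0.6, -1.2, -0.8]
grip_width: 0.05
t 8.35 tcp [0.5125 0.1055 0.1786] yaw y 16.3 z [-0.  0. -1.] F [ 0.61 -1.15 -0.8 ] T [-0.03  0.02  0.01] w 0.05
panel frame [ -75.6 -121.3  178.6] F [ 0.05 -1.3  -0.8 ]
clock: 9.35
tool_pos: [0.5124, 0.1057, 0.1785]
tcp_rot: [-0.0, 0.6, 0.8, 0.0]
contact_force: [0.6, -0.0, -1.1]
grip_width: 0.0501
t 9.35 tcp [0.5124 0.1057 0.1785] yaw y 16.3 z [-0.  0. -1.] F [ 0.56 -0.01 -1.15] T [-0.06  0.02  0.02] w 0.0501
panel frame [ -75.5 -121.   178.5] F [ 0.5  -0.25 -1.15]
t 9.4 tcp [0.5124 0.1057 0.1785] yaw y 16.3 z [-0. -0. -1.] F [ 0.1   0.52 -1.17] T [-0.09 -0.01 -0.08] w 0.0497
panel frame [ -75.6 -121.   178.5] F [ 0.31  0.43 -1.17]
tip px [278.85048661 315.64570739]
-65 1352 [-66.83 -37.85 177.5 ]
-80 234 [-68.25 -75.05 178.97]
-90 234 [-69.84 -84.86 180.54]
-100 244 [-71.36 -94.96 182.12]
-114 338 [ -73.26 -106.99  184.07]
190
[[ -75.9 -138.9  199. ]
 [ -81.  -137.7  200.3]
 [ -77.6 -137.5  201.6]
 [ -79.1 -137.3  200.7]
 [ -78.5 -136.9  200.7]
 [ -79.4 -136.6  198.1]
 [ -77.5 -136.5  200.7]
 [ -76.9 -136.2  198.6]
 [ -79.8 -136.   198.2]
 [ -75.8 -135.7  194.2]
 [ -77.8 -135.5  194.9]
 [ -76.2 -135.2  191. ]
 [ -78.2 -135.1  193.6]
 [ -79.2 -134.9  194.6]
 [ -79.1 -134.7  191.1]
 [ -79.1 -134.3  192.9]]
322 221
```

View pics/c4.png

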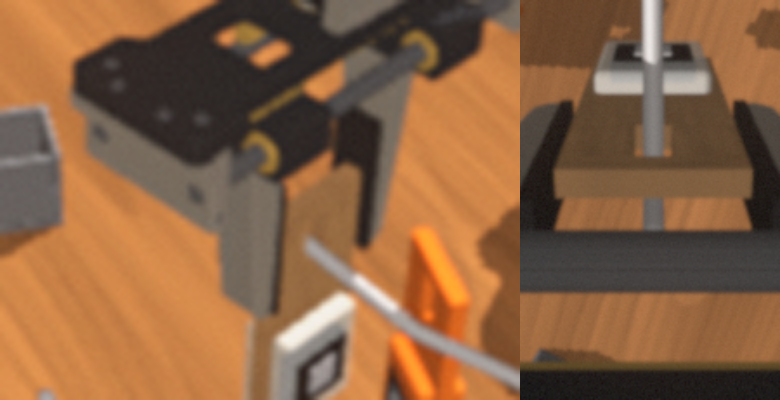

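```bash
python3 - <<'E'
from h import *
g=np.load("panel.npz"); c,ex,ey=g["c"],g["ex"],g["ey"]
for n,y0,x0,zt in [("w2",-46.3,-66.7,163.6),("w3",-91.1,-70.7,167.7),("w4",-121.0,-75.6,178.5)]:
    f=np.load(n+".npz"); im,d=f["im"],f["d"]; m={k:f[k] for k in ["fx","fy","cx","cy","rvec","tvec"]}
    P=cloud(d,m); a=np.radians(0 if n=="w2" else -9.3); q=np.stack([(P[...,:2]-c)@ex,(P[...,:2]-c)@ey,P[...,2]],-1)*1000-[x0,y0,0]
    ca,sa=np.cos(a),np.sin(a); r=np.stack([q[...,0]*ca+q[...,1]*sa,-q[...,0]*sa+q[...,1]*ca,q[...,2]],-1)
    hsv=cv2.cvtColor(im,cv2.COLOR_BGR2HSV)
    w=(d>0)&(abs(r[...,0])<21)&(hsv[...,1]>70)&(abs(r[...,1])<9)
    t=r[w&(r[...,2]>zt+27)&(r[...,2]<zt+35)]
    fr=r[(d>0)&(hsv[...,1]>70)&(abs(abs(r[...,0])-14)<7)&(r[...,2]>zt-25)&(r[...,2]<zt+26)&(r[...,1]<14)&(r[...,1]>-6)]
    print(n,len(t),"top z-tcp",(np.percentile(t[:,2],[5,50,95])-zt).round(2),"y",np.percentile(t[:,1],[2,50,98]).round(2),"back face",len(fr),np.polyfit(fr[:,2],fr[:,1],1).round(3) if len(fr)>9 else "", np.median(fr[:,1]) if len(fr) else "")
E
```

```text
w2 1824 top z-tcp [28.01 29.72 30.76] y [-3.7   0.9   4.41] back face 2017 [1.000e-03 3.836e+00] 4.056928594721789
w3 1843 top z-tcp [27.96 29.75 30.78] y [-3.7   0.84  4.37] back face 2026 [1.000e-03 3.862e+00] 3.982544356449936
w4 1831 top z-tcp [27.99 29.73 30.72] y [-3.73  0.75  4.34] back face 2041 [1.000e-03 3.881e+00] 3.972985210021972
```

The pack is upright in the grip, with the slot 11.1 mm above the TCP. That gives about 2 mm clearance each way at the tip. I'll creep over it.

```bash
python3 -m inch '[[[0.0004,-0.0014,0.0002],[0,0,0]],[[0.0008,-0.0027,0.0004],[0,0,0]],[[0.0012,-0.004,0.0006],[0,0,0]],[[0.0016,-0.0053,0.0008],[0,0,0]],[[0.002,-0.0067,0.0011],[0,0,0]],[[0.0024,-0.0081,0.0014],[0,0,0]],[[0.0027,-0.0093,0.0017],[0,0,0]],[[0.0031,-0.0107,0.002],[0,0,0]]]' 0 10
python3 w.py
```

```text
clock: 10.45
tool_pos: [0.5155, 0.0949, 0.1805]
tcp_rot: [0.0, 0.6, 0.8, 0.0]
contact_force: [0.2, 0.2, -1.6]
grip_width: 0.0496
t 10.45 tcp [0.5155 0.0949 0.1805] yaw y 16.3 z [ 0. -0. -1.] F [ 0.2   0.15 -1.58] T [-0.08  0.06 -0.05] w 0.0496
panel frame [ -77.4 -132.1  180.5] F [ 0.25  0.05 -1.58]
```

```bash
python3 -m inch '[[[0.0003,-0.001,0.0001],[0,0,0]],[[0.0006,-0.0019,0.0002],[0,0,0]],[[0.0009,-0.0029,0.0003],[0,0,0]],[[0.0011,-0.0039,0.0004],[0,0,0]],[[0.0014,-0.0049,0.0006],[0,0,0]],[[0.0017,-0.0058,0.0008],[0,0,0]],[[0.002,-0.0068,0.001],[0,0,0]],[[0.0023,-0.0078,0.0012],[0,0,0]]]' 0 10
python3 w.py
```

```text
clock: 11.45
tool_pos: [0.5178, 0.0871, 0.1817]
tcp_rot: [0.0, 0.6, 0.8, -0.0]
contact_force: [-0.9, -0.7, -0.7]
grip_width: 0.0496
t 11.45 tcp [0.5178 0.0871 0.1817] yaw y 16.3 z [-0. -0. -1.] F [-0.91 -0.69 -0.74] T [-0.08  0.07 -0.04] w 0.0496
panel frame [ -78.7 -140.1  181.7] F [-1.12 -0.23 -0.74]
```

```bash
python3 -m inch '[[[0.0004,-0.0009,0.0002],[0,0,0]],[[0.0009,-0.0018,0.0004],[0,0,0]],[[0.0013,-0.0027,0.0006],[0,0,0]],[[0.0017,-0.0036,0.0008],[0,0,0]],[[0.0022,-0.0045,0.001],[0,0,0]],[[0.0026,-0.0054,0.0012],[0,0,0]],[[0.003,-0.0063,0.0013],[0,0,0]],[[0.0035,-0.0072,0.0014],[0,0,0]]]' 0 10
python3 w.py
```

```text
clock: 12.45
tool_pos: [0.5213, 0.08, 0.1831]
tcp_rot: [-0.0, 0.6, 0.8, -0.0]
contact_force: [0.6, 0.4, -1.4]
grip_width: 0.05
t 12.45 tcp [0.5213 0.08   0.1831] yaw y 16.3 z [-0.  0. -1.] F [ 0.56  0.45 -1.42] T [-0.06  0.06  0.02] w 0.05
panel frame [ -78.6 -148.1  183.1] F [ 0.7   0.16 -1.42]
```

```bash
python3 -m inch '[[[0.0006,-0.0012,0],[0,0,0]],[[0.0013,-0.0027,0],[0,0,0]],[[0.002,-0.004,0.0],[0,0,0]],[[0.0026,-0.0054,0],[0,0,0]],[[0.0035,-0.0072,0],[0,0,0]],[[0.0048,-0.01,0],[0,0,0]],[[0.0078,-0.0163,0],[0,0,0]],[[0.013,-0.027,0],[0,0,0]]]' 0 20
python3 w.py; python3 w.py w5; python3 w.py s5 scene
```

```text
clock: 13.45
tool_pos: [0.5346, 0.0526, 0.1831]
tcp_rot: [0.0, 0.6, 0.8, -0.0]
contact_force: [0.1, 0.5, -0.7]
grip_width: 0.0498
t 13.45 tcp [0.5346 0.0526 0.1831] yaw y 16.32 z [ 0. -0. -1.] F [ 0.09  0.5  -0.68] T [-0.07 -0.   -0.  ] w 0.0498
panel frame [ -78.6 -178.6  183.1] F [ 0.3   0.41 -0.68]
t 13.45 tcp [0.5346 0.0526 0.1831] yaw y 16.32 z [ 0. -0. -1.] F [ 0.09  0.5  -0.68] T [-0.07 -0.   -0.  ] w 0.0498
panel frame [ -78.6 -178.6  183.1] F [ 0.3   0.41 -0.68]
t 13.5 tcp [0.5353 0.051  0.1832] yaw y 16.25 z [ 0.001 -0.001 -1.   ] F [-1.58 -1.71 -1.77] T [-0.16  0.06 -0.02] w 0.0499
panel frame [ -78.6 -180.2  183.2] F [-2.16 -0.85 -1.77]
```

View pics/s5.png

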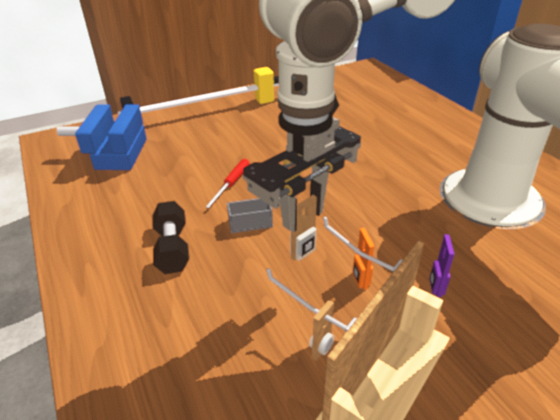

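The scene view shows the pack off the peg at (303, 243), upright in the gripper, with the smaller pack still hanging. I'll carry it most of the way to the bin and look with the wrist camera.

```bash
python3 -m inch '[[[0.0,-0.012,0],[0,0,-3]],[[0.002,-0.035,0],[0,0,-8]],[[0.003,-0.06,0],[0,0,-13]],[[0.004,-0.09,0],[0,0,-18]],[[0.005,-0.12,0],[0,0,-23]],[[0.006,-0.145,0],[0,0,-28]],[[0.006,-0.16,0],[0,0,-31]],[[0.006,-0.166,0],[0,0,-31.5]]]' 0 20
python3 -m inch '[[[0,0,0],[0,0,0]],[[0,0,0],[0,0,0]],[[0,0,0],[0,0,0]],[[0,0,0],[0,0,0]],[[0,0,0],[0,0,0]],[[0,0,0],[0,0,0]],[[0,0,0],[0,0,0]],[[0,0,0],[0,0,0]]]'
python3 w.py w6; python3 w.py s6 scene; python3 w.py t6 top
cat > bin.py <<'E'
from h import *
import sys
for n in sys.argv[1:]:
    f=np.load(n+".npz"); im,d=f["im"],f["d"]; m={k:f[k] for k in ["fx","fy","cx","cy","rvec","tvec"]}
    P=cloud(d,m); hsv=cv2.cvtColor(im,cv2.COLOR_BGR2HSV)
    k=(d>0)&(hsv[...,1]<110)&(abs(P[...,2]-.048)<.005)&(abs(P[...,0]-.54)<.07)&(abs(P[...,1]+.175)<.07)
    p=P[k]; print(n,len(p),np.median(p[:,2]) if len(p) else "",cv2.minAreaRect((p[:,:2]*1000).astype(np.float32)) if len(p)>5 else "")
E
python3 bin.py w6 s6 t6 w5
```

```text
clock: 14.55
tool_pos: [0.5402, -0.1137, 0.1831]
tcp_rot: [-0.0, 0.795, 0.607, 0.0]
contact_force: [0.6, 0.5, -1.0]
grip_width: 0.05
clock: 15.55
tool_pos: [0.5403, -0.113, 0.1831]
tcp_rot: [0.0, 0.794, 0.607, 0.0]
contact_force: [-0.3, -0.7, -1.9]
grip_width: 0.0499
t 15.55 tcp [ 0.5403 -0.113   0.1831] yaw y -15.2 z [ 0.  0. -1.] F [-0.29 -0.68 -1.86] T [ 0.01  0.09 -0.  ] w 0.0499
panel frame [-145.  -330.3  183.1] F [-0.56 -0.48 -1.86]
t 15.6 tcp [ 0.5403 -0.113   0.1831] yaw y -15.2 z [-0.  0. -1.] F [ 0.65  0.42 -0.29] T [-0.07  0.09  0.04] w 0.0501
panel frame [-145.  -330.3  183.1] F [ 0.76  0.09 -0.29]
t 15.65 tcp [ 0.5403 -0.113   0.1831] yaw y -15.2 z [-0.  0. -1.] F [ 0.44 -0.06 -1.84] T [-0.05  0.14  0.01] w 0.0499
panel frame [-145.  -330.3  183.1] F [ 0.37 -0.24 -1.84]
w6 26 0.045818905437302174 ((579.8134155273438, -162.65773010253906), (3.76470947265625, 18.096426010131836), 85.02232360839844)
s6 182 0.046200838138038505 ((539.9525146484375, -173.2178497314453), (50.66047668457031, 91.0218734741211), 75.41950988769531)
t6 24 0.047597210541855804 ((542.1058959960938, -175.04568481445312), (20.724048614501953, 92.64559173583984), 65.6897964477539)
w5 350 0.047045331172448426 ((528.4032592773438, -149.02703857421875), (61.39260482788086, 22.45928382873535), 6.1229329109191895)
```

View pics/w6.png

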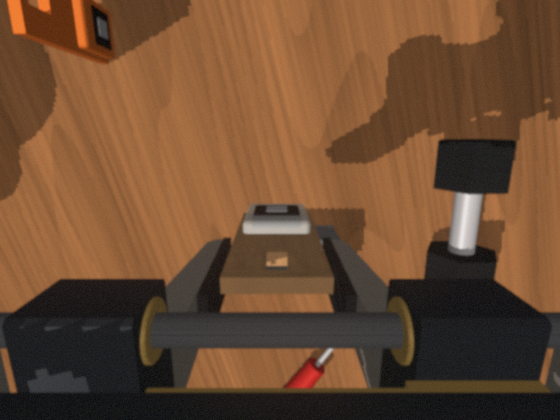

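```bash
python3 -m inch '[[[0,-0.01,0],[0,0,0]],[[0,-0.025,0],[0,0,0]],[[0,-0.04,0],[0,0,0]],[[0,-0.055,0],[0,0,0]],[[0.0002,-0.0615,-0.008],[0,0,0]],[[0.0002,-0.0615,-0.02],[0,0,0]],[[0.0002,-0.0615,-0.033],[0,0,0]],[[0.0002,-0.0615,-0.038],[0,0,0]]]' 0 20
python3 -m inch '[[[0,0,0],[0,0,0]],[[0,0,0],[0,0,0]],[[0,0,0],[0,0,0]],[[0,0,0],[0,0,0]],[[0,0,0],[0,0,0]],[[0,0,0],[0,0,0]],[[0,0,0],[0,0,0]],[[0,0,0],[0,0,0]]]'
python3 w.py w7; python3 w.py s7 scene; python3 bin.py w7 s7
python3 - <<'E'
import cv2,numpy as np
a=cv2.imread("pics/w7.png")[120:420,130:430]; b=cv2.imread("pics/s7.png")[130:280,180:330]
cv2.imwrite("pics/c7.png",np.hstack([cv2.resize(a,(400,400)),cv2.resize(b,(400,400),interpolation=cv2.INTER_CUBIC)]))
E
```

```text
clock: 16.7
tool_pos: [0.5397, -0.1735, 0.1433]
tcp_rot: [-0.001, 0.794, 0.608, -0.0]
contact_force: [-1.1, 0.4, -1.2]
grip_width: 0.0497
clock: 17.7
tool_pos: [0.5405, -0.1745, 0.1451]
tcp_rot: [0.0, 0.794, 0.607, -0.0]
contact_force: [-0.5, -0.1, -0.7]
grip_width: 0.0501
t 17.7 tcp [ 0.5405 -0.1745  0.1451] yaw y -15.2 z [-0. -0. -1.] F [-0.46 -0.06 -0.71] T [-0.06  0.08 -0.02] w 0.0501
panel frame [-171.5 -385.8  145.1] F [-0.43  0.15 -0.71]
t 17.75 tcp [ 0.5405 -0.1745  0.1451] yaw y -15.2 z [-0.  0. -1.] F [ 0.35 -0.75 -1.11] T [-0.06  0.05 -0.03] w 0.0497
panel frame [-171.5 -385.8  145.1] F [-0.01 -0.83 -1.11]
w7 1202 0.04767121732148627 ((539.6546020507812, -175.51513671875), (47.4222297668457, 92.3638916015625), 74.64224243164062)
s7 185 0.046125970811612786 ((539.802734375, -173.0496063232422), (53.00355911254883, 92.05638122558594), 73.23834991455078)
```

View pics/c7.png

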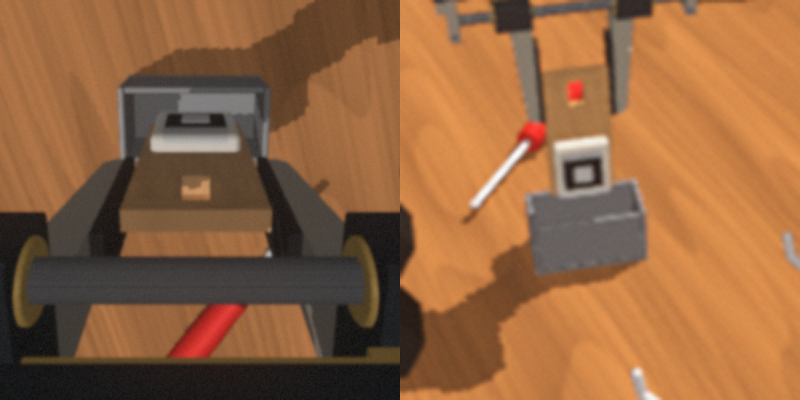

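The wrist view measures the bin at (0.5397, -0.1755) with the block centred over its mouth. I'll shift 1 mm and lower.

```bash
python3 -m inch '[[[-0.0008,-0.001,0],[0,0,0]],[[-0.0008,-0.001,-0.008],[0,0,0]],[[-0.0008,-0.001,-0.016],[0,0,0]],[[-0.0008,-0.001,-0.024],[0,0,0]],[[-0.0008,-0.001,-0.032],[0,0,0]],[[-0.0008,-0.001,-0.04],[0,0,0]],[[-0.0008,-0.001,-0.048],[0,0,0]],[[-0.0008,-0.001,-0.055],[0,0,0]]]' 0 20
python3 w.py
python3 -m inch '[[[0,0,-0.001],[0,0,0]],[[0,0,-0.002],[0,0,0]],[[0,0,-0.003],[0,0,0]],[[0,0,-0.004],[0,0,0]],[[0,0,-0.005],[0,0,0]],[[0,0,-0.0055],[0,0,0]],[[0,0,-0.0055],[0,0,0]],[[0,0,-0.0055],[0,0,0]]]' 0 8
python3 w.py
```

```text
clock: 18.8
tool_pos: [0.5396, -0.1754, 0.0895]
tcp_rot: [-0.0, 0.794, 0.607, -0.0]
contact_force: [-0.2, 0.5, -1.3]
grip_width: 0.0498
t 18.8 tcp [ 0.5396 -0.1754  0.0895] yaw y -15.2 z [-0.  0. -1.] F [-0.21  0.52 -1.25] T [-0.07  0.05 -0.02] w 0.0498
panel frame [-172.7 -386.3   89.5] F [ 0.03  0.56 -1.25]
clock: 19.8
tool_pos: [0.5397, -0.1755, 0.0846]
tcp_rot: [0.0, 0.794, 0.607, 0.0]
contact_force: [-0.7, 0.0, -1.8]
grip_width: 0.0499
t 19.8 tcp [ 0.5397 -0.1755  0.0846] yaw y -15.2 z [ 0. -0. -1.] F [-0.75  0.03 -1.81] T [-0.07  0.13  0.  ] w 0.0499
panel frame [-172.6 -386.4   84.6] F [-0.66  0.35 -1.81]
```

```bash
python3 -m inch '[[[0,0,-0.0003],[0,0,0]],[[0,0,-0.0005],[0,0,0]],[[0,0,-0.0007],[0,0,0]],[[0,0,-0.0009],[0,0,0]],[[0,0,-0.0011],[0,0,0]],[[0,0,-0.0013],[0,0,0]],[[0,0,-0.0013],[0,0,0]],[[0,0,-0.0013],[0,0,0]]]' 0 6
python3 w.py
```

```text
clock: 20.8
tool_pos: [0.5398, -0.1756, 0.0843]
tcp_rot: [0.0, 0.794, 0.607, -0.0]
contact_force: [-3.6, 1.3, 7.3]
grip_width: 0.0498
t 20.8 tcp [ 0.5398 -0.1756  0.0843] yaw y -15.19 z [-0. -0. -1.] F [-3.57  1.34  7.32] T [ 0.24  0.78 -0.02] w 0.0498
panel frame [-172.6 -386.5   84.3] F [-2.64  2.75  7.32]
```

Floor contact is felt at TCP z 0.0843, where I expected about 0.084. I'll relieve the load, then open.

```bash
python3 -m inch '[[[0,0,0.0003],[0,0,0]],[[0,0,0.0006],[0,0,0]],[[0,0,0.0009],[0,0,0]],[[0,0,0.0009],[0,0,0]],[[0,0,0.0009],[0,0,0]],[[0,0,0.0009],[0,0,0]],[[0,0,0.0009],[0,0,0]],[[0,0,0.0009],[0,0,0]]]' 0 6
python3 w.py
python3 -m inch '[[[0,0,0],[0,0,0]],[[0,0,0],[0,0,0]],[[0,0,0],[0,0,0]],[[0,0,0],[0,0,0]],[[0,0,0],[0,0,0]],[[0,0,0],[0,0,0]],[[0,0,0],[0,0,0]],[[0,0,0],[0,0,0]]]' 0.75
python3 w.py w8; python3 w.py s8 scene
python3 - <<'E'
import cv2,numpy as np
a=cv2.imread("pics/w8.png")[120:420,130:430]; b=cv2.imread("pics/s8.png")[130:280,180:330]
cv2.imwrite("pics/c8.png",np.hstack([cv2.resize(a,(400,400)),cv2.resize(b,(400,400),interpolation=cv2.INTER_CUBIC)]))
E
```

```text
clock: 21.8
tool_pos: [0.5398, -0.1755, 0.0843]
tcp_rot: [0.0, 0.794, 0.607, 0.0]
contact_force: [-2.5, 0.7, 4.0]
grip_width: 0.0502
t 21.8 tcp [ 0.5398 -0.1755  0.0843] yaw y -15.2 z [ 0. -0. -1.] F [-2.46  0.65  4.  ] T [ 0.1   0.42 -0.01] w 0.0502
panel frame [-172.6 -386.4   84.3] F [-1.94  1.66  4.  ]
clock: 22.8
tool_pos: [0.5397, -0.1755, 0.0842]
tcp_rot: [-0.0, 0.794, 0.607, 0.0]
contact_force: [-0.8, -0.5, -0.0]
grip_width: 0.0685
t 22.8 tcp [ 0.5397 -0.1755  0.0842] yaw y -15.2 z [-0.  0. -1.] F [-0.78 -0.46 -0.04] T [-0.1   0.14  0.04] w 0.0685
panel frame [-172.6 -386.3   84.2] F [-0.91 -0.08 -0.04]
t 22.85 tcp [ 0.5397 -0.1755  0.0842] yaw y -15.2 z [ 0. -0. -1.] F [-0.33  0.44  0.1 ] T [-0.12  0.11  0.01] w 0.0688
panel frame [-172.6 -386.4   84.2] F [-0.11  0.54  0.1 ]
```

View pics/c8.png

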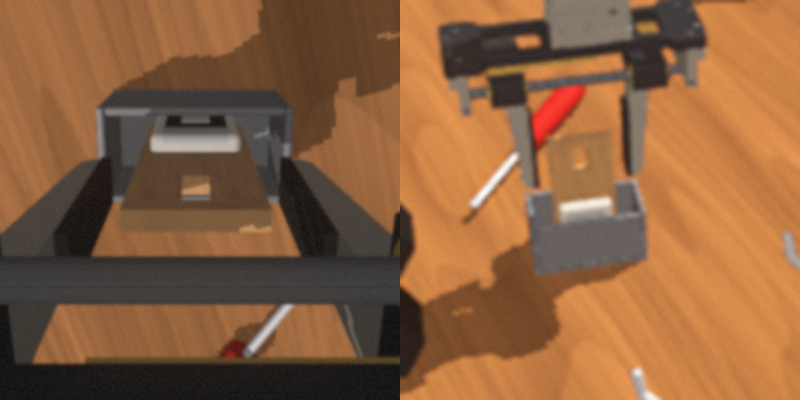

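The pack stands upright and released in the bin, with the fingers clear on both sides. I'll retreat straight up, then check.

```bash
python3 -m inch '[[[0,0,0.01],[0,0,0]],[[0,0,0.025],[0,0,0]],[[0,0,0.045],[0,0,0]],[[0,0,0.07],[0,0,0]],[[0,0,0.095],[0,0,0]],[[0,0,0.12],[0,0,0]],[[0,0,0.14],[0,0,0]],[[0,0,0.15],[0,0,0]]]' 0.75
python3 -m inch '[[[0,0,0],[0,0,0]],[[0,0,0],[0,0,0]],[[0,0,0],[0,0,0]],[[0,0,0],[0,0,0]],[[0,0,0],[0,0,0]],[[0,0,0],[0,0,0]],[[0,0,0],[0,0,0]],[[0,0,0],[0,0,0]]]'
python3 w.py w9; python3 w.py s9 scene; python3 bin.py w9
python3 - <<'E'
from h import *
f=np.load("w9.npz"); im,d=f["im"],f["d"]; m={k:f[k] for k in ["fx","fy","cx","cy","rvec","tvec"]}
P=cloud(d,m); k=(d>0)&(abs(P[...,2]-.114)<.006)&(abs(P[...,0]-.54)<.05)&(abs(P[...,1]+.175)<.05)
p=P[k]; print("pack top",len(p),np.percentile(p[:,2],[50,95]),cv2.minAreaRect((p[p[:,2]>.111][:,:2]*1000).astype(np.float32)))
E
```

```text
clock: 23.9
tool_pos: [0.5404, -0.1759, 0.2368]
tcp_rot: [0.002, 0.794, 0.607, 0.001]
contact_force: [0.5, 0.1, -0.6]
grip_width: 0.0691
clock: 24.9
tool_pos: [0.5397, -0.1755, 0.2342]
tcp_rot: [0.0, 0.794, 0.607, 0.0]
contact_force: [0.4, 0.7, 0.3]
grip_width: 0.069
t 24.9 tcp [ 0.5397 -0.1755  0.2342] yaw y -15.2 z [ 0. -0. -1.] F [0.38 0.68 0.33] T [-0.06  0.12  0.03] w 0.069
panel frame [-172.6 -386.4  234.2] F [0.64 0.45 0.33]
t 24.95 tcp [ 0.5397 -0.1755  0.2342] yaw y -15.2 z [ 0.  0. -1.] F [0.08 0.05 0.01] T [-0.13  0.05  0.  ] w 0.0688
panel frame [-172.6 -386.4  234.2] F [0.09 0.01 0.01]
w9 1059 0.04780322097176387 ((539.7576904296875, -175.67062377929688), (47.198204040527344, 91.92636108398438), 74.70610809326172)
pack top 565 [0.11393911 0.11511536] ((539.9876708984375, -175.17234802246094), (8.059712409973145, 49.41710662841797), 75.0476303100586)
```

View pics/s9.png

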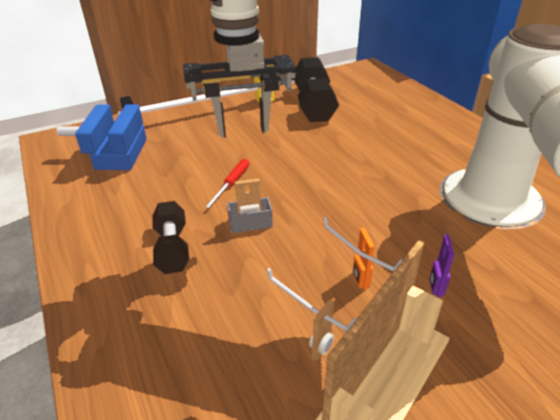

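The pack's top is at 0.114 m, as it must be when standing on the floor. It is within 1 mm of the bin's centre, and the smaller pack, dumbbell and screwdriver look unmoved. Handing in.

```bash
python3 -c "from cell import robot; print(robot.job_done())"
```

```text
the job is handed in; nothing more can be done
None
```

The bigger pack is off its peg and standing upright, released, in the grey bin. I handed the job in at about 25 s; the hand-in reports no verdict.

**What I did:** I pinched the pack by its side edges astride the peg and lifted it 8 mm to centre the slot. I slid it along the bend, yawed 9.3° to match the peg, and eased it over the tip. Then I carried it over, lowered it to the bin floor and let go.

**On the peg:** Every force reading past the bend was within about 2 N, mostly the pack's own weight and noise. I only read force at the end of each one-second move, so a brief touch in between would not have shown. When I closed the gripper, the pack pressed on the level part of the peg with about 5 N, under the 20 N limit.

**In the bin:** The pack's top is at 0.114 m, as it should be when standing on the floor. It is within about 1 mm of the bin's centre and aligned with it. Touching down pressed about 7 N on the floor, and I eased it to 4 N before opening.

**Other things:** The robot was clear of everything at the end. The smaller pack, dumbbell and screwdriver look unmoved, though I judged that by eye in the last scene picture.

**Disagreements:** The wrist camera and the fixed cameras differed by 1–2 mm on the panel, pack and bin, so I used the wrist's values for the close work.

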